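Slide the calibration plate off the scanner and set it on the copy easel

TASK

Set up the colour check: slide the flat metal calibration plate along its guides until it sticks out over the open edge of the scanner (do not let it fall), take it by the end that sticks out and carry it to the sloping copy easel. Lay it flat and straight along the easel's back bar with its lower end resting on the foot ledge, letting go only once it lies there, and leave the mug, stapler and note block where they are.

Things in the scene. Friction and masses are not known exactly. Their poses are not given: they have to be found in the camera images.
- plate: Flat aluminium calibration plate, four grey patches on top, 120 long (its x) x 50 wide (y) x 6 thick (z), about 95 g, both ends alike, either may be the lower one on the easel. Origin: centre of its underside. Starts on the scanner deck between the guides, long side along the scanner's y. Friction about 0.6. It tips off the deck once more than 60 mm (half) overhangs.
- scanner: White document scanner, fixed, 240 (x) x 340 (y) x 80 high. Origin: centre of underside; y to the left. Two grey guides on its flat deck (10 high, 8 thick) run along y from -155 to +135, inner faces at x = -28 and +28: the plate has 3 mm play each side, too little for a finger. The channel is open at both ends; behind the plate it is free, so a closed gripper can stand in it and push.
- deck_edge (a point): Middle of the scanner's open left deck edge, at deck height (80 above the desk), 170 from the scanner's middle along its +y, in line with the channel. Axes as the scanner's: x across the channel, y out over the edge, z up. The side drops vertically from here to the desk. The plate is pushed out over this edge.
- stand: Steel base of the copy easel, fixed, 150 (x) x 110 (y) x 10 thick, with a round post under the back bar. Origin: centre of its underside; its +x is the side towards which the back bar rises: roughly to the left, away from the scanner.
- rest: Sloping back bar of the easel, fixed, 120 long above the ledge, 34 wide, 8 thick, 35 degrees from level. Origin: middle of its upper face at the foot ledge, 45 above the desk. x: up the slope; y: across; z: out of the upper face. Ledge: x = -8 to 0, 50 wide, 14 proud. The plate lying home: underside at z = 0, middle at x = 60, y = 0; it is 8 wider than the bar each side, room for fingers.
- mug: White mug, 80 across, 92 high, bystander. Origin: centre of its underside.
- stapler: Black stapler, 135 (x) x 36 (y) x 49 high, bystander. Origin: centre of its underside.
- notes: Block of note paper, 76 x 76 x 30 high, bystander. Origin: centre of its underside.
There are look-alikes about, which are no part of the job. Of the things like the plate, leave any that is red or yellow; of the rest the smaller one is meant.

How it is judged:
On the way, in this order (a step that is already met when the one before it is completed fails the run):
1. the plate lies level on the deck and sticks out at least 20 mm over the open edge (y of plate in the frame of deck_edge between -0.04 and 0 m and z of plate in the frame of deck_edge between -0.004 and 0.004 m and angle between plate's own z axis and vertical below 0.07 rad), for 0.2 s.
2. the plate, still held by the fingers, is laid parallel to the easel's back bar, on it or within 8 mm of it, near the ledge (contact force between the fingers and plate above 0.5 N and angle between the z axis of plate and the z axis of rest, either way round below 0.14 rad and angle between the x axis of plate and the x axis of rest, either way round below 0.14 rad and z of plate in the frame of rest between -0.003 and 0.008 m and x of plate in the frame of rest below 0.074 m and y of plate in the frame of rest between -0.012 and 0.012 m), for 0.1 s.
At the end, for the whole second after the job is handed in: The plate lies released and at rest, patches up, flat on the sloping back bar (within 3.4 degrees), straight along it (within 7 degrees), within 10 mm of its middle line, its lower end within 5 mm of the foot ledge; mug, stapler and note block moved no more than 20 mm (x of plate in the frame of rest between 0.056 and 0.065 m and y of plate in the frame of rest between -0.01 and 0.01 m and z of plate in the frame of rest between -0.003 and 0.003 m and angle between the z axis of plate and the z axis of rest, either way round below 0.06 rad and angle between the x axis of plate and the x axis of rest, either way round below 0.12 rad and angle between plate's own z axis and vertical below 0.9 rad and linear speed of plate below 0.01 m/s and contact force between the fingers and plate below 0.05 N); the robot touches nothing.
It fails at once if the plate fell to the desk (height (world z) of plate below 0.045 m).
It fails at once if the mug was disturbed (distance of mug from where it was at the start of the episode above 0.02 m).
It fails at once if the stapler was disturbed (distance of stapler from where it was at the start of the episode above 0.02 m).
It fails at once if the note block was disturbed (distance of notes from where it was at the start of the episode above 0.02 m).
It also fails if it takes over 53 s, if anything falls off the work surface, if the arm or the gripper's body presses on something with over 40 N, if the wrist force passes 120 N, or if a joint passes its speed limit or range.

ROBOT

A 6-joint arm with a two-finger parallel gripper is mounted at the origin on the work surface. World frame = base frame: x ahead of the robot, y to its left, z up, the work surface at z = 0. Lengths are in m, angles in rad, forces in N, time in s.
With the tool pointing down it reaches from about 0.3 to 0.775 m from the base axis. Payload 14.6 kg.
Tool frame: the origin (TCP) lies on the centre line of the jaws, within the pads' length; the fingertips stand 25 mm ahead of it and the grasp point (between the pads) lies 6 mm ahead of it (ctrl.tip_reach is the distance from the TCP to the fingertips, in m); z points along the fingers, y is the line along which they close (so a half turn about z gives the same grasp; the last joint's range is limited). The gripper opens to 94 mm and grips with 3 to 60 N. Pads are 16 mm wide; open, the fingers measure 119 mm over their backs; the gripper's body (75 mm by 177 mm) begins 78 mm behind the grasp point.
Start: joints at [-1.366, 0.3, 1.521, -0, 1.321, -0.067], TCP at [0.148, -0.53, 0.23] pointing down, gripper open.
Joint ranges: [-3.03, 3.03], [-0.79, 2.21], [0.23, 2.52], [-1.04, 4.18], [0, 3.07], [-2.55, 2.55]. Speed limits (rad/s): [2.22, 2.22, 2.57, 3.14, 3.14, 3.14].

INTERFACE

Orientations are given as [roll, pitch, yaw] about the fixed x, y, z axes, in that order (R = Rz(yaw) Ry(pitch) Rx(roll)).
In Python, from station import ctrl gives the robot as it stands. The module is installed in compiled form; this text tells all that it offers.
- The arm moves only by the tool apply_moves, never from a script. Its argument "deltas" is a list of rows, each a list of 7 numbers: the closure in counts, from 0 (fully open) to 255 (shut), then the shift along the world's x, y, z in cm, then the turn, a rotation vector about the world's x, y, z in rad. In form: [[jaw, tx, ty, tz, ax, ay, az], ...]. A call has 1 to 10 rows; each row shifts and turns the commanded pose from where the row before left it; what a row does not reach is not made up. A row lasts 1/10 s, in which the tool goes at most 50 mm and 8.59 degrees, less where a joint would pass 70% of its speed; a pose out of reach is approached as far as the arm can. A call with a gripper value outside its range is refused whole. The fingers move at their own pace and stop on an object; "grip_force" is the grip in N (left out, the last holds). Time passes only in rows, so rows that do not move let the fingers close. It gives the time, the measured TCP pose, the force, the opening and the grip force at its end, in the units of the state.
- ctrl.get_obs(): the state, without advancing time (a new reading comes with each control period).
- ctrl.camera(name): name is "scene" or "top" or "wrist"; returns a dict with "img" (384x512x3 uint8, red, green, blue), "K" (3x3 intrinsics, pixels), "pose" (4x4, takes a point from camera to world coordinates); the wrist camera has in their place "hand_eye" (4x4, takes a point from camera to tool coordinates, whose origin is the TCP and whose axes are the flange's). Camera axes: x right, y up, looking along -z (the intrinsics and any distortion apply to the point x, -y, -z); pixel columns grow to the right and rows downward; lengths in m; the calibration is good to about 2 mm. A picture is of the moment at which its call begins: read the wrist's pose just before it. There is no depth.
- ctrl.hand_in(): hands the job in; it is judged then, once.
The state is a dict: "time_s": time; "qpos": joint angles; "joint_vel": joint speeds; "tau": joint torques, N m; "ee_pos": TCP position; "eef_rot": TCP orientation; "force": force on the tool from outside, world axes, zero at the start; "moment": the same for the moment, N m; "grip_width": finger opening in m; "grip_force": force on a finger pad.
Only numpy, scipy, OpenCV 4.12 (cv2) and the standard library are available. Lean on these libraries where they do the work, as an engineer would, in place of code of your own. Each camera call takes 0.05 s, during which the arm holds its last target. There are 200 camera calls.

## Working session

There is one attempt and no reset: what is moved stays moved. The work goes in short steps, Python scripts to look and compute and a tool call to move; the robot and the scene stay as the last step left them, time stands still between calls to the robot, and variables do not carry over. Pictures are saved under pics/ and viewed, at most 13 in all, crops included, and the job is handed in when it is done.

Besides the shell and the picture viewer there is one more tool, called after "Call:" as name([rows], argument=value, ...), one row to a line, values as JSON. apply_moves: Moves the arm, as the interface text tells. Its arguments: {"type":"object","properties":{"deltas":{"type":"array"},"grip_force":{"type":"number"}},"required":["deltas"]}

```bash
mkdir -p pics; python3 - <<'E'
from station import ctrl
import cv2,numpy as np,pickle
o=ctrl.get_obs();print(o)
for n in("top","scene"):
    c=ctrl.camera(n);pickle.dump(c,open(n+'.pkl','wb'));cv2.imwrite(f'pics/{n}0.png',c['img'][:,:,::-1]);print(n,c['K'].tolist(),np.round(c['pose'],3).tolist(),[k for k in c])
E
```

```text
{'time_s': 0.0, 'qpos': array([-1.36561225e+00,  3.00433345e-01,  1.52159912e+00,  1.77322147e-05,
        1.32071516e+00, -6.66019495e-02]), 'joint_vel': array([ 0.00190924, -0.0013033 , -0.00021255, -0.00071934,  0.00201952,
        0.00019946]), 'tau': array([-4.52463360e-05, -5.31810415e+01, -3.52743459e+01,  7.08816829e-02,
        2.42544775e-02, -1.19311371e-04]), 'ee_pos': array([ 0.14759894, -0.52957053,  0.2298994 ]), 'eef_rot': array([-3.14044138e+00, -9.40042997e-05,  2.71781574e-01]), 'force': array([-0.25859713, -0.00983591, -0.75666828]), 'moment': array([-0.05352247, -0.0147288 ,  0.0058414 ]), 'grip_force': 0.0, 'grip_width': 0.0938802417587793}
top [[460.71498766825914, 0.0, 254.72685223095758], [0.0, 460.71498766825914, 196.88644157159462], [0.0, 0.0, 1.0]] [[-0.018, 0.983, -0.182, 0.295], [-1.0, -0.021, -0.016, -0.041], [-0.019, 0.182, 0.983, 1.465], [0.0, 0.0, 0.0, 1.0]] ['img', 'K', 'pose']
scene [[481.0240119912528, 0.0, 255.92635927951727], [0.0, 481.0240119912528, 191.24472157817104], [0.0, 0.0, 1.0]] [[-0.483, -0.634, 0.603, 1.621], [0.875, -0.361, 0.322, 0.541], [0.014, 0.684, 0.73, 1.421], [0.0, 0.0, 0.0, 1.0]] ['img', 'K', 'pose']
```

View pics/top0.png

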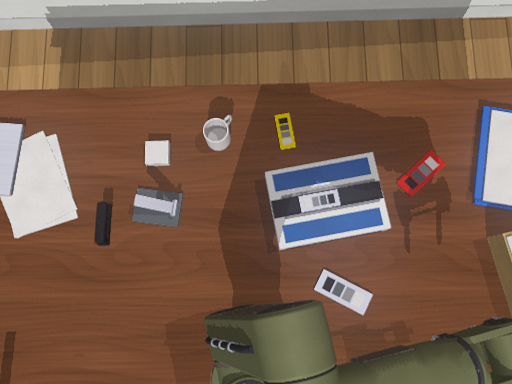

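View pics/scene0.png

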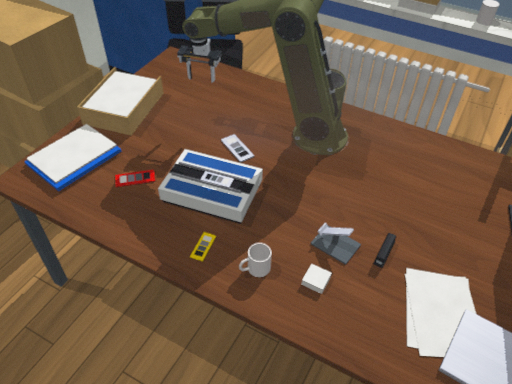

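The top view shows the scanner at about (328,200) and the easel at (157,207). The mug is at (217,133), the notes at (157,153) and the stapler at (103,223).

Things that could be the plate:
- Silver one in the scanner channel at (321,201).
- Larger silver one on the desk at (343,291).
- Yellow one at (285,131).
- Red one at (421,173).

I choose the one in the channel, because it isn't red or yellow, is the smaller silver one and lies between the guides. Next is a close crop to check this.

```bash
cat > h.py <<'E'
import numpy as np,cv2,pickle
def ray(c,uv,pose=None):
    P=c['pose'] if pose is None else pose
    d=np.linalg.inv(c['K'])@[uv[0],uv[1],1]; d=P[:3,:3]@[d[0],-d[1],-d[2]]
    return P[:3,3],d
def onz(c,uv,z,pose=None):
    o,d=ray(c,uv,pose); return o+d*(z-o[2])/d[2]
def proj(c,X,pose=None):
    P=c['pose'] if pose is None else pose
    p=P[:3,:3].T@(np.asarray(X)-P[:3,3]); q=c['K']@[p[0],-p[1],-p[2]]; return q[:2]/q[2]
E
python3 - <<'E'
from h import *
c=pickle.load(open('top.pkl','rb'))
a=c['img'][145:255,258:398]; b=c['img'][175:235,90:190]
a=cv2.resize(a,None,fx=5,fy=5,interpolation=cv2.INTER_CUBIC)
cv2.imwrite('pics/cropA.png',a[:,:,::-1])
b=cv2.resize(b,None,fx=8,fy=8,interpolation=cv2.INTER_CUBIC)
cv2.imwrite('pics/cropB.png',b[:,:,::-1])
for n,uv,z in [('edge mid',(273,205),.08),('scan TR',(376,154),.08),('scan BR',(389,229),.08),('scan TL',(266,171),.08),('scan BL',(279,246),.08),('mug',(216,133),.09),('notes',(157,153),.03),('stapl',(103,223),.05)]:
    print(n,onz(c,uv,z).round(3))
# long sides of two silver ones
print(np.linalg.norm(onz(c,(300,205),.086)-onz(c,(341,196),.086)),np.linalg.norm(onz(c,(318,279),.006)-onz(c,(368,302),.006)))
E
```

```text
edge mid [ 0.525 -0.074  0.08 ]
scan TR [ 0.679 -0.396  0.08 ]
scan BR [ 0.445 -0.42   0.08 ]
scan TL [ 0.632 -0.055  0.08 ]
scan BL [ 0.4   -0.089  0.08 ]
mug [0.755 0.099 0.09 ]
notes [0.712 0.296 0.03 ]
stapl [0.485 0.456 0.05 ]
0.12762023765022332 0.16693838670965996
```

View pics/cropA.png

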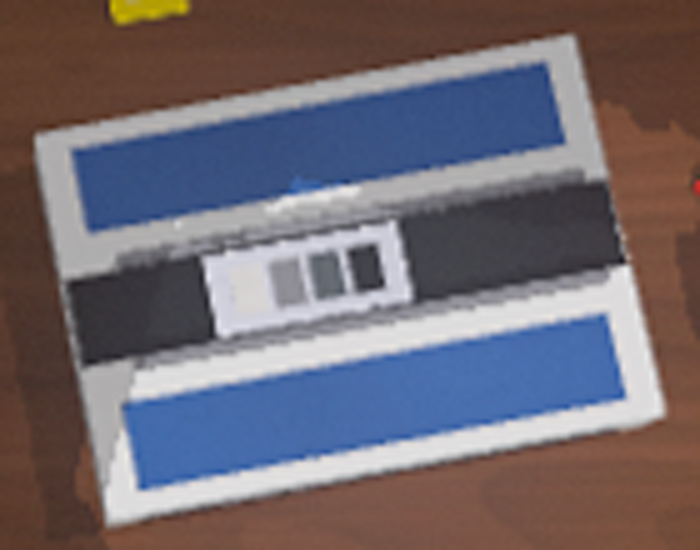

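View pics/cropB.png

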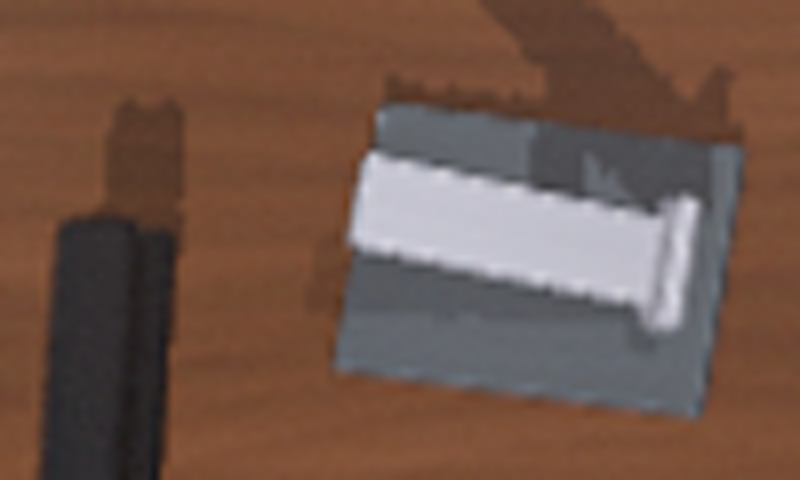

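Crop A shows the silver plate between the guides, corners at crop px (204,258), (398,222), (412,300), (218,337). It measures 128 mm against 167 mm for the desk one, so the choice holds. Crop B shows the easel base, the bar from (360,200) at its top to the ledge at (670,262), and the stapler just left of it.

```bash
python3 - <<'E'
from h import *
c=pickle.load(open('top.pkl','rb'));s=pickle.load(open('scene.pkl','rb'))
A=lambda p:(p[0]/5+257.6,p[1]/5+144.6); B=lambda p:(p[0]/8+89.56,p[1]/8+174.56)
an=lambda v:np.degrees(np.arctan2(v[1],v[0]))
sc=[onz(c,A(p),.08) for p in [(35,133),(577,37),(665,415),(107,525)]]
TL,TR,BR,BL=sc; print('scan',np.round(sc,4).tolist(),'sizes',[np.linalg.norm(v).round(3) for v in (TL-TR,BL-BR,TL-BL,TR-BR)])
print('y ang',an(TL-TR),an(BL-BR),'x ang',an(TL-BL),an(TR-BR),'mid',np.mean(sc,0),'edge',(TL+BL)/2)
pl=[onz(c,A(p),.086) for p in [(204,258),(398,222),(412,300),(218,337)]]
print('plate',np.mean(pl,0),an(pl[0]-pl[1]),an(pl[3]-pl[2]),np.linalg.norm(pl[0]-pl[1]),np.linalg.norm(pl[0]-pl[3]))
st=[onz(c,B(p),.01) for p in [(382,105),(742,145),(698,415),(337,372)]]
print('stand',np.mean(st,0),an(st[0]-st[1]),an(st[3]-st[2]),[np.linalg.norm(v).round(3) for v in (st[0]-st[1],st[0]-st[3])])
# bar top end
t=[onz(c,B(p),.1138) for p in [(372,152),(350,247)]];print('bar top',np.round(t,4).tolist(),np.linalg.norm(t[0]-t[1]))
# ledge top: rest x -8..0,z=14 : z heights
h0=.045+.014*np.cos(np.radians(35));h8=h0-.008*np.sin(np.radians(35))
l=[onz(c,B(p),h0) for p in [(676,197),(646,325)]];print('ledge in',np.round(l,4).tolist(),np.linalg.norm(l[0]-l[1]))
# lower bar end z .045
m=(t[0]+t[1])/2; lm=(l[0]+l[1])/2; print('dir',an(m-lm),'rest origin est from top',m[:2]-.0983*(m-lm)[:2]/np.linalg.norm((m-lm)[:2]))
u=(m-lm)[:2]/np.linalg.norm((m-lm)[:2]);print('from ledge',lm[:2]+u*.014*np.sin(np.radians(35)))
E
```

```text
scan [[0.6316, -0.0504, 0.08], [0.6852, -0.3873, 0.08], [0.4492, -0.4248, 0.08], [0.3898, -0.0883, 0.08]] sizes [np.float64(0.341), np.float64(0.342), np.float64(0.245), np.float64(0.239)]
y ang 99.0396908775485 100.01344953160104 x ang 8.899961377671229 9.035861603992853 mid [ 0.53893781 -0.23769722  0.08      ] edge [ 0.51068005 -0.06932335  0.08      ]
plate [ 0.53545392 -0.21385305  0.086     ] 99.4644463632583 99.72273667862297 0.12025764237047537 0.04915374578683959
stand [0.53866594 0.29715862 0.01      ] 82.36283035662444 82.08281153520429 [np.float64(0.148), np.float64(0.11)]
bar top [[0.5631, 0.337, 0.1138], [0.5271, 0.3442, 0.1138]] 0.036698703256454
ledge in [[0.554, 0.2335, 0.0565], [0.5039, 0.2444, 0.0565]] 0.05131631899869788
dir 80.98895656168408 rest origin est from top [0.52966188 0.24353752]
from ledge [0.53019146 0.24687701]
```

Call:
apply_moves([
  [255, 2, 1.1, 0, 0, 0, 0.073],
  [255, 2, 1.1, 0, 0, 0, 0.073],
  [255, 2, 1.1, 0, 0, 0, 0.073],
  [255, 2, 1.1, 0, 0, 0, 0.073],
  [255, 2, 1.1, 0, 0, 0, 0.073],
  [255, 2, 1.1, 0, 0, 0, 0.073],
  [255, 2, 1.1, 0, 0, 0, 0.073],
  [255, 2, 1.1, 0, 0, 0, 0.073],
  [255, 2, 1.1, 0, 0, 0, 0.073],
  [255, 2, 1.1, 0, 0, 0, 0.073],
], grip_force=20)

```text
time_s: 1.1
ee_pos: [0.3484, -0.4192, 0.2302]
eef_rot: [-3.141, -0.0, 1.005]
force: [-0.1, 0.3, 0.1]
grip_width: 0.0174
grip_force: 0.0
```

Call:
apply_moves([
  [255, 2, 1.1, 0, 0, 0, 0.073],
  [255, 2, 1.1, 0, 0, 0, 0.073],
  [255, 2, 1.1, 0, 0, 0, 0.073],
  [255, 2, 1.1, 0, 0, 0, 0.073],
  [255, 2, 1.1, 0, 0, 0, 0.073],
  [255, 2, 1.1, 0, 0, 0, 0.073],
  [255, 2, 1.1, 0, 0, 0, 0.073],
  [255, 2, 1.1, 0, 0, 0, 0.073],
  [255, 2, 1.1, 0, 0, 0, 0.073],
  [255, 2, 1.1, 0, 0, 0, 0.073],
])

```text
time_s: 2.1
ee_pos: [0.5483, -0.3092, 0.23]
eef_rot: [-3.141, -0.001, 1.735]
force: [-0.9, -0.2, 0.0]
grip_width: 0.0005
grip_force: 0.0
```

Call:
apply_moves([
  [255, 0, 0, 0, 0, 0, 0],
  [255, 0, 0, 0, 0, 0, 0],
])

```text
time_s: 2.3
ee_pos: [0.5474, -0.3097, 0.2299]
eef_rot: [-3.141, -0.001, 1.731]
force: [0.6, 1.4, -0.4]
grip_width: 0.0005
grip_force: 0.0
```

```bash
python3 - <<'E'
from station import ctrl
import cv2,pickle
o=ctrl.get_obs();c=ctrl.camera("wrist");pickle.dump((o,c),open('w1.pkl','wb'));cv2.imwrite('pics/w1.png',c['img'][:,:,::-1])
print(o['ee_pos'],o['eef_rot'],o['grip_width'],o['force'],c['K'].tolist(),c['hand_eye'].round(3).tolist())
E
```

```text
[ 0.54741754 -0.30971054  0.22986186] [-3.14074435e+00 -5.95056929e-04  1.73102323e+00] 0.0005119874936260591 [ 0.55903267  1.37682185 -0.408208  ] [[311.6350164649394, 0.0, 257.7577542594039], [0.0, 311.6350164649394, 191.7256064211404], [0.0, 0.0, 1.0]] [[0.001, 0.96, 0.281, 0.082], [1.0, -0.0, -0.001, 0.001], [-0.001, 0.281, -0.96, -0.153], [0.0, 0.0, 0.0, 1.0]]
```

View pics/w1.png

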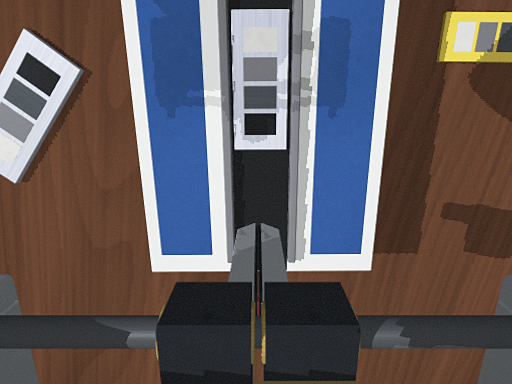

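The wrist view shows the plate between the guides, its near end at row 150 between columns 233 and 287. The fingers are closed, and the channel is clear behind the plate.

```bash
cat >> h.py <<'E'
from scipy.spatial.transform import Rotation as Rn
def wpose(o,c):
    T=np.eye(4);T[:3,:3]=Rn.from_euler('xyz',o['eef_rot']).as_matrix();T[:3,3]=o['ee_pos'];return T@c['hand_eye']
E
python3 - <<'E'
from h import *
o,c=pickle.load(open('w1.pkl','rb'));P=wpose(o,c)
an=lambda v:np.degrees(np.arctan2(v[1],v[0]))
q=[onz(c,p,.086,P) for p in [(231.5,10),(288,9.5),(287,150),(233,150)]];print(np.round(q,4),[np.linalg.norm(q[i]-q[i-1]).round(4) for i in range(4)],an(q[0]-q[3]),an(q[1]-q[2]))
near=(q[2]+q[3])/2;print('near',near, 'mid',np.mean(q,0))
for p in [(152,271),(371,270)]:print('deck corner',onz(c,p,.08,P))
for p in [(214,0),(307,0),(228.5,250),(298,250)]:print('white/grey line',onz(c,p,.085,P))
print('tip',proj(c,o['ee_pos']+[0,0,-.025],P))
E
```

```text
[[ 0.5012 -0.1593  0.086 ]
 [ 0.5484 -0.1512  0.086 ]
 [ 0.5698 -0.2688  0.086 ]
 [ 0.5189 -0.2771  0.086 ]] [np.float64(0.1191), np.float64(0.0479), np.float64(0.1195), np.float64(0.0516)] 98.54734066595843 100.3084378915155
near [ 0.54436088 -0.27292397  0.086     ] mid [ 0.53458821 -0.21407888  0.086     ]
deck corner [ 0.4493888  -0.42374225  0.08      ]
deck corner [ 0.68562159 -0.38415466  0.08      ]
white/grey line [ 0.4854486  -0.15393415  0.085     ]
white/grey line [ 0.56299924 -0.14136613  0.085     ]
white/grey line [ 0.52874341 -0.38264657  0.085     ]
white/grey line [ 0.60104036 -0.37091416  0.085     ]
tip [256.53621395 237.88319895]
```

Call:
apply_moves([
  [255, 0.35, 0, -2, 0, 0, 0.004],
  [255, 0, 0, -2, 0, 0, 0],
  [255, 0, 0, -2, 0, 0, 0],
  [255, 0, 0, -2, 0, 0, 0],
  [255, 0, 0, -2, 0, 0, 0],
  [255, 0, 0, -1, 0, 0, 0],
  [255, 0, 0, -0.7, 0, 0, 0],
  [255, 0, 0, -0.5, 0, 0, 0],
  [255, 0, 0, 0, 0, 0, 0],
  [255, 0, 0, 0, 0, 0, 0],
])

```text
time_s: 3.35
ee_pos: [0.5513, -0.31, 0.1091]
eef_rot: [3.141, 0.001, 1.736]
force: [0.3, -0.2, -0.2]
grip_width: 0.0005
grip_force: 0.0
```

Call:
apply_moves([
  [255, -0.16, 1, -0.15, 0, 0, 0],
  [255, -0.16, 1, 0, 0, 0, 0],
  [255, -0.16, 1, 0, 0, 0, 0],
  [255, -0.16, 1, 0, 0, 0, 0],
  [255, -0.16, 1, 0, 0, 0, 0],
  [255, -0.17, 1, 0, 0, 0, 0],
  [255, -0.16, 1, 0, 0, 0, 0],
  [255, -0.17, 1, 0, 0, 0, 0],
  [255, -0.16, 1, 0, 0, 0, 0],
  [255, -0.16, 1, 0, 0, 0, 0],
])

```text
time_s: 4.35
ee_pos: [0.5349, -0.2091, 0.107]
eef_rot: [3.141, 0.0, 1.736]
force: [0.6, -2.5, 1.8]
grip_width: 0.0006
grip_force: 0.8
```

Call:
apply_moves([
  [255, -0.16, 1, 0, 0, 0, 0],
  [255, -0.17, 1, 0, 0, 0, 0],
  [255, 0, 0, 0, 0, 0, 0],
  [255, 0, 0, 0, 0, 0, 0],
])

```text
time_s: 4.75
ee_pos: [0.5316, -0.1895, 0.1069]
eef_rot: [-3.141, -0.0, 1.736]
force: [-0.7, -0.3, -0.2]
grip_width: 0.0006
grip_force: 0.0
```

```bash
python3 - <<'E'
from h import *
from station import ctrl
o=ctrl.get_obs();c=ctrl.camera("wrist");t=ctrl.camera("top");pickle.dump((o,c,t),open('w2.pkl','wb'))
print(o['ee_pos'],o['eef_rot'],o['force'])
a=cv2.resize(t['img'][145:255,238:378],None,fx=3,fy=3,interpolation=cv2.INTER_CUBIC)
cv2.imwrite('pics/w2.png',np.hstack([c['img'][:330,100:440],a])[:,:,::-1])
E
```

```text
[ 0.53159637 -0.18951792  0.10685428] [-3.14134339e+00 -3.48472789e-04  1.73620240e+00] [-0.69783232 -0.31431919 -0.24194017]
```

View pics/w2.png

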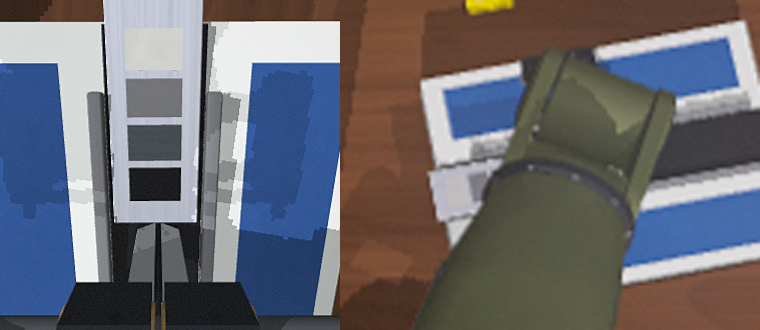

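The wrist view shows the plate's near end at row 222, at the finger tips. The deck edge is at row 22, and the top crop shows the plate just sticking out past the edge. I'll measure both.

```bash
python3 - <<'E'
from h import *
o,c,t=pickle.load(open('w2.pkl','rb'));P=wpose(o,c)
u=np.array([-.1633,.9866,0])
q=[onz(c,p,.086,P) for p in [(214,222),(303,222)]];e=[onz(c,p,.08,P) for p in [(150,22),(365,22)]]
n=sum(q)/2;m=sum(e)/2;print('near',n,'w',np.linalg.norm(q[0]-q[1]),'edge',e,'near to edge',(n-m)@u,(n-[.5113,-.069,.086])@u,'TCP->near',(n-o['ee_pos'])@u)
A=lambda p:(p[0]/3+238-.3,p[1]/3+145-.3)
p=[onz(t,A(p),.086) for p in [(429-340,172),(440-340,220)]];print('far end',p,(sum(p)/2-[.5113,-.069,.086])@u)
E
```

```text
near [ 0.53077503 -0.17723136  0.086     ] w 0.05329539035318383 edge [array([ 0.45715763, -0.07909128,  0.08      ]), array([ 0.56727451, -0.06064321,  0.08      ])] near to edge -0.10895610671067082 -0.10996132767117435 TCP->near 0.012256047099505197
far end [array([ 0.53379269, -0.05667466,  0.086     ]), array([ 0.48459472, -0.06662281,  0.086     ])] 0.007596715850036605
```

Call:
apply_moves([
  [255, -0.08, 0.5, 0, 0, 0, 0],
  [255, -0.08, 0.5, 0, 0, 0, 0],
  [255, -0.08, 0.5, 0, 0, 0, 0],
  [255, -0.09, 0.5, 0, 0, 0, 0],
  [255, -0.08, 0.5, 0, 0, 0, 0],
  [255, -0.08, 0.4, 0, 0, 0, 0],
  [255, 0, 0, 0, 0, 0, 0],
  [255, 0, 0, 0, 0, 0, 0],
  [255, 0, 0, 0, 0, 0, 0],
])

```text
time_s: 5.75
ee_pos: [0.5268, -0.1609, 0.107]
eef_rot: [3.142, -0.0, 1.736]
force: [-0.9, 0.8, -0.3]
grip_width: 0.0003
grip_force: 0.0
```

```bash
python3 - <<'E'
from h import *
from station import ctrl
o=ctrl.get_obs();c=ctrl.camera("wrist");P=wpose(o,c);print(o['ee_pos'],o['force'])
u=np.array([-.1633,.9866,0]);print('predicted near to edge',(o['ee_pos']-[.5113,-.069,0])@u+.0123)
# brightness profile along plate middle column in the image
g=c['img'][:,:,:].mean(2);print([int(v) for v in g[200:236,225:240].mean(1)])
E
```

```text
[ 0.5267831  -0.16090936  0.10696639] [-0.86422342  0.81710804 -0.29411934]
predicted near to edge -0.08090616486449304
[85, 75, 161, 192, 191, 190, 189, 190, 189, 190, 189, 189, 189, 189, 190, 189, 189, 188, 189, 189, 189, 190, 199, 156, 63, 24, 32, 32, 37, 48, 50, 51, 54, 54, 58, 58]
```

Call:
apply_moves([
  [255, 0.16, -1, 0, 0, 0, 0],
  [255, 0, 0, 2, 0, 0, 0],
  [255, 0, 0, 3, 0, 0, 0],
  [255, 0, 0, 3, 0, 0, 0],
  [255, -0.3, 2, 1, 0, 0, 0],
  [0, -0.4, 2.2, 0, 0, 0, 0],
  [0, -0.4, 2.2, 0, 0, 0, 0],
  [0, -0.4, 2.2, 0, 0, 0, 0],
  [0, -0.3, 2, 0, 0, 0, 0],
  [0, -0.3, 2, 0, 0, 0, 0],
])

```text
time_s: 6.8
ee_pos: [0.5074, -0.0446, 0.1971]
eef_rot: [3.141, 0.0, 1.735]
force: [0.2, -0.6, -0.6]
grip_width: 0.0367
grip_force: 0.0
```

Call:
apply_moves([
  [0, 0, 0, 0, 0, 0, 0],
  [0, 0, 0, 0, 0, 0, 0],
  [0, 0, 0, 0, 0, 0, 0],
])

```text
time_s: 7.1
ee_pos: [0.5076, -0.0457, 0.197]
eef_rot: [3.142, 0.0, 1.735]
force: [-0.5, -1.2, -0.4]
grip_width: 0.0612
grip_force: 0.0
```

```bash
python3 - <<'E'
from h import *
from station import ctrl
o=ctrl.get_obs();c=ctrl.camera("wrist");t=ctrl.camera("scene");pickle.dump((o,c,t),open('w3.pkl','wb'))
print(o['ee_pos'],o['eef_rot'],o['grip_width'])
a=cv2.resize(t['img'][130:240,140:270],None,fx=2.2,fy=2.2)
b=c['img'].copy();b=np.vstack([b]);h=np.zeros((384,a.shape[1],3),np.uint8);h[:a.shape[0]]=a
cv2.imwrite('pics/w3.png',np.hstack([b,h])[:,:,::-1]); print(h.shape)
E
```

```text
[ 0.50756087 -0.04574316  0.19695174] [3.14157971e+00 1.41224136e-04 1.73510395e+00] 0.0612166599917405
(384, 286, 3)
```

View pics/w3.png

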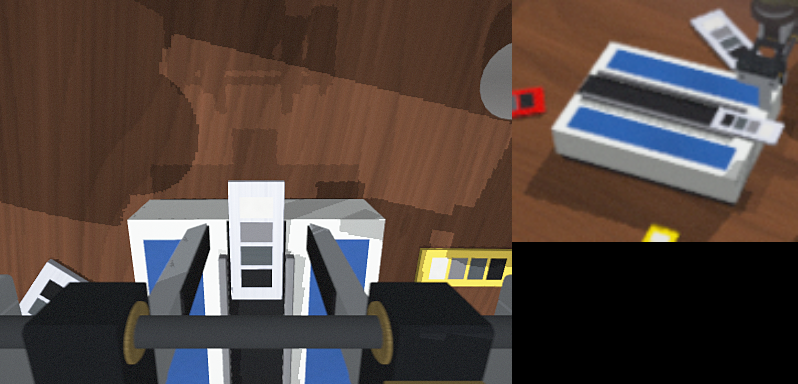

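The wrist view shows the plate level and overhanging the edge, from its far end at row 181 (columns 229–284) to its near end at row 299. The fingers are on either side of it, and the scene view agrees.

```bash
python3 - <<'E'
from h import *
o,c,t=pickle.load(open('w3.pkl','rb'));P=wpose(o,c);u=np.array([-.1633,.9866,0]);v=np.array([.9866,.1633,0]);E=np.array([.5113,-.069,.08])
for p in [(228.5,181.5),(284.5,181.5),(282,299),(231,299)]:
    x=onz(c,p,.086,P);print(x.round(4),((x-E)@v).round(4),((x-E)@u).round(4),'rel TCP',((x-o['ee_pos'])@v).round(4),((x-o['ee_pos'])@u).round(4))
for p in [(129,219),(384,219)]:
    x=onz(c,p,.08,P);print('edge',((x-E)@v).round(4),((x-E)@u).round(4))
E
```

```text
[ 0.4808 -0.0359  0.086 ] -0.0247 0.0376 rel TCP -0.0248 0.0141
[ 0.5291 -0.0279  0.086 ] 0.0243 0.0377 rel TCP 0.0242 0.0141
[ 0.5491 -0.1453  0.086 ] 0.0248 -0.0814 rel TCP 0.0247 -0.105
[ 0.4997 -0.1534  0.086 ] -0.0252 -0.0814 rel TCP -0.0254 -0.105
edge -0.1183 0.0002
edge 0.118 0.0003
```

Call:
apply_moves([
  [0, 0, 0, -2, 0, 0, 0],
  [0, 0, 0, -2, 0, 0, 0],
  [0, 0, 0, -2, 0, 0, 0],
  [0, 0, 0, -2, 0, 0, 0],
  [0, 0, 0, -1.5, 0, 0, 0],
  [0, 0, 0, -1.0, 0, 0, 0],
  [0, 0, 0, -0.3, 0, 0, 0],
  [0, 0, 0, 0, 0, 0, 0],
  [0, 0, 0, 0, 0, 0, 0],
], grip_force=35)

```text
time_s: 8.1
ee_pos: [0.5077, -0.045, 0.0896]
eef_rot: [3.141, 0.0, 1.736]
force: [-0.0, -0.2, 0.3]
grip_width: 0.0943
grip_force: 0.0
```

Call:
apply_moves([
  [255, 0, 0, 0, 0, 0, 0],
  [255, 0, 0, 0, 0, 0, 0],
  [255, 0, 0, 0, 0, 0, 0],
  [255, 0, 0, 0, 0, 0, 0],
  [255, 0, 0, 0, 0, 0, 0],
  [255, 0, 0, 0, 0, 0, 0],
  [255, 0, 0, 0, 0, 0, 0],
  [255, 0, 0, 0, 0, 0, 0],
  [255, 0, 0, 0, 0, 0, 0],
  [255, 0, 0, 0, 0, 0, 0],
])

```text
time_s: 9.1
ee_pos: [0.5073, -0.0448, 0.0889]
eef_rot: [-3.142, -0.0, 1.736]
force: [0.4, 1.1, 0.5]
grip_width: 0.0497
grip_force: 35.0
```

Call:
apply_moves([
  [255, 0, 0, 1, 0, 0, 0],
  [255, 0, 0, 2, 0, 0, 0],
  [255, 0, 0, 3, 0, 0, 0],
  [255, 0, 0, 3, 0, 0, 0],
  [255, 0, 0, 3, 0, 0, 0],
  [255, 0.5, 2, 2, 0, 0, -0.06],
  [255, 0.5, 2.5, 2, 0, 0, -0.07],
  [255, 0.5, 3, 0, 0, 0, -0.07],
  [255, 0.5, 3, 0, 0, 0, -0.06],
  [255, 0.3, 2, 0, 0, 0, -0.05],
])

```text
time_s: 10.1
ee_pos: [0.5303, 0.0819, 0.2497]
eef_rot: [3.141, -0.0, 1.424]
force: [0.5, -0.8, -0.6]
grip_width: 0.0494
grip_force: 35.0
```

Call:
apply_moves([
  [255, 0, 0, 0, 0, 0, 0],
  [255, 0, 0, 0, 0, 0, 0],
  [255, 0, 0, 0, 0, 0, 0],
])

```text
time_s: 10.4
ee_pos: [0.5303, 0.0794, 0.2492]
eef_rot: [3.141, 0.0, 1.426]
force: [-0.5, -0.3, -1.9]
grip_width: 0.0495
grip_force: 35.0
```

```bash
python3 - <<'E'
from h import *
from station import ctrl
o=ctrl.get_obs();c=ctrl.camera("wrist");pickle.dump((o,c),open('w4.pkl','wb'))
print(o['ee_pos'],o['eef_rot'],o['grip_width'],o['grip_force'])
cv2.imwrite('pics/w4.png',cv2.resize(c['img'],(768,576),interpolation=cv2.INTER_CUBIC)[:,:,::-1])
E
```

```text
[0.53026128 0.07942047 0.24920825] [3.14142820e+00 1.03887130e-04 1.42597061e+00] 0.049466230453291814 34.95986223220825
```

View pics/w4.png

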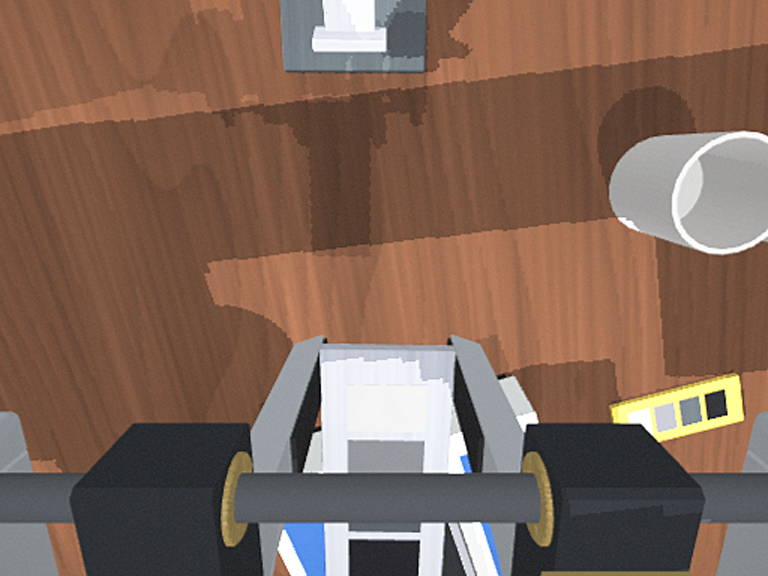

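The view shows the ledge front at about (350,45), the mug at right (720,190) clear of the path, and the plate held between the fingers. I'll check the sag numerically and move closer to look at the easel.

```bash
python3 - <<'E'
from h import *
def edges(img,r0,r1,cc):
    g=cv2.GaussianBlur(img,(3,3),0).mean(2)[:,cc-4:cc+5].mean(1);d=np.abs(np.diff(g));return [(r,int(d[r])) for r in range(r0,r1) if d[r]>10 and d[r]==d[max(0,r-3):r+4].max()]
o,c,t=pickle.load(open('w3.pkl','rb'));P=wpose(o,c);u=np.array([-.1633,.9866,0])
e3=edges(c['img'],175,305,257)
o4,c4=pickle.load(open('w4.pkl','rb'));P4=wpose(o4,c4);u4=np.array([np.cos(1.426),np.sin(1.426),0])
near=np.array([.5073,-.0448,0])
for r,s in e3:
    x=onz(c,(257,r+.5),.086,P);d=(x-near)@u
    print(r,'d',round(d,4),'pred',proj(c4,o4['ee_pos']+u4*d+[0,0,-.003],P4).round(1))
print(edges(c4['img'],220,384,257))
# ledge estimates
for p in [(312/1.5,51/1.5),(387/1.5,51/1.5)]: print(onz(c4,p,.045,P4))
E
```

```text
181 d 0.0131 pred [256.4 233.2]
221 d -0.0244 pred [256.4 293.1]
241 d -0.0442 pred [256.5 322.1]
245 d -0.0483 pred [256.5 327.9]
264 d -0.0681 pred [256.5 354.7]
268 d -0.0723 pred [256.5 360.3]
286 d -0.0919 pred [256.5 385.1]
299 d -0.1065 pred [256.5 402.7]Traceback (most recent call last):
  File "<stdin>", line 11, in <module>
  File "<stdin>", line 3, in edges
IndexError: index 383 is out of bounds for axis 0 with size 383
```

Call:
apply_moves([
  [255, 0, 2, 1, 0, 0, 0],
  [255, 0, 2.5, 1, 0, 0, 0],
  [255, 0, 2.5, 1, 0, 0, 0],
  [255, 0, 2, 0, 0, 0, 0],
  [255, 0, 1, 0, 0, 0, 0],
  [255, 0, 0, 0, 0, 0, 0],
  [255, 0, 0, 0, 0, 0, 0],
])

```text
time_s: 11.15
ee_pos: [0.5304, 0.1794, 0.2787]
eef_rot: [-3.141, 0.0, 1.425]
force: [0.2, -1.2, -1.5]
grip_width: 0.0494
grip_force: 35.0
```

```bash
python3 - <<'E'
from h import *
from station import ctrl
o=ctrl.get_obs();c=ctrl.camera("wrist");pickle.dump((o,c),open('w5.pkl','wb'))
print(o['ee_pos'],o['eef_rot'],o['grip_width'],o['grip_force'])
cv2.imwrite('pics/w5.png',cv2.resize(c['img'][0:230,120:380],None,fx=3,fy=2.6,interpolation=cv2.INTER_CUBIC)[:,:,::-1])
E
```

```text
[0.53037597 0.1793544  0.2786825 ] [-3.14114457e+00  4.20742421e-04  1.42549402e+00] 0.049412942887858066 34.95976388454437
```

View pics/w5.png

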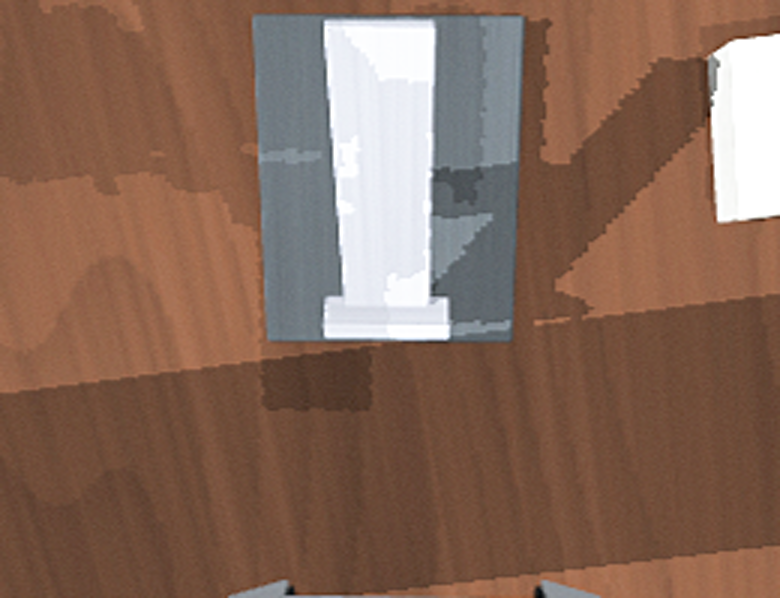

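The plate holds level, since the patch edges sit where predicted. In the crop, the bar's top end is at row 20 (columns 323–436) and the bar meets the ledge at row 304 (columns 343–431). The ledge's top inner edge is at row 320 (columns 325–448).

```bash
python3 - <<'E'
from h import *
o,c=pickle.load(open('w5.pkl','rb'));P=wpose(o,c);B=lambda p:(p[0]/3+120-.33,p[1]/2.6-.3)
an=lambda v:np.degrees(np.arctan2(v[1],v[0]))
f=lambda a,b,z:(onz(c,B(a),z,P),onz(c,B(b),z,P))
t=f((323,20),(436,20),.1138);r=f((343,304),(431,304),.045);l=f((325,320),(448,320),.0565);st=f((253,15),(523,15),.01);sb=f((267,340),(511,340),.01)
for n,x in zip(['top','rest0','ledge','stT','stB'],[t,r,l,st,sb]):print(n,((x[0]+x[1])/2).round(4),'w',np.linalg.norm(x[0]-x[1]).round(4),'xang',an(x[1]-x[0]).round(2)+90)
m=lambda x:(x[0]+x[1])/2
print('dir',an(m(t)-m(r)),an(m(st)-m(sb)),'len',np.linalg.norm((m(t)-m(r))[:2]),np.linalg.norm(m(st)-m(sb)))
E
```

```text
top [0.5443 0.3423 0.1138] w 0.0341 xang 81.7
rest0 [0.5294 0.2438 0.045 ] w 0.0354 xang 81.7
ledge [0.5286 0.2373 0.0565] w 0.0483 xang 81.7
stT [0.5484 0.3705 0.01  ] w 0.108 xang 81.7
stB [0.5263 0.2244 0.01  ] w 0.1085 xang 81.7
dir 81.42828804867209 81.4243465185633 len 0.09968313260978941 0.14783796913427702
```

Call:
apply_moves([
  [255, 0.01, 0.77, -0.5, 0.0604, -0.009, -0.003],
  [255, 0.01, 0.77, -0.5, 0.0604, -0.009, 0],
  [255, 0.01, 0.77, -0.5, 0.0604, -0.009, 0],
  [255, 0.01, 0.77, -0.6, 0.0604, -0.009, 0],
  [255, 0.01, 0.77, -0.6, 0.0604, -0.009, 0],
  [255, 0.01, 0.77, -0.6, 0.0604, -0.009, 0],
  [255, 0.01, 0.77, -0.6, 0.0604, -0.009, 0],
  [255, 0.01, 0.77, -0.6, 0.0604, -0.009, 0],
  [255, 0.01, 0.77, -0.5, 0.0604, -0.009, 0],
  [255, 0.01, 0.77, -0.5, 0.0604, -0.009, 0],
])

```text
time_s: 12.2
ee_pos: [0.5317, 0.2564, 0.2238]
eef_rot: [3.141, -0.613, 1.422]
force: [0.2, 0.6, -1.1]
grip_width: 0.0496
grip_force: 35.0
```

Call:
apply_moves([
  [255, 0, 0, 0, 0, 0, 0],
  [255, 0, 0, 0, 0, 0, 0],
  [255, 0, 0, 0, 0, 0, 0],
])

```text
time_s: 12.5
ee_pos: [0.5317, 0.2568, 0.2246]
eef_rot: [3.14, -0.61, 1.423]
force: [0.2, 0.7, -1.6]
grip_width: 0.0492
grip_force: 35.0
```

```bash
cat > g.py <<'E'
from h import *
from station import ctrl
H=np.radians(81.5);u=np.array([np.cos(H),np.sin(H),0]);k=np.array([0,0,1.]);s,q=np.sin(np.radians(35)),np.cos(np.radians(35))
ex=q*u+s*k;ez=-s*u+q*k;ey=np.cross(ez,ex);O=np.array([.5297,.2447,.045]);W=np.c_[ex,ey,ez]
def rep():
    o=ctrl.get_obs();R=Rn.from_euler('xyz',o['eef_rot']).as_matrix()
    print('TCP in rest mm',(W.T@(o['ee_pos']-O)*1e3).round(1),'want 106.6 0 9; rot err (world rotvec to apply)',Rn.from_matrix(W@np.diag([1,-1,-1.])@R.T).as_rotvec().round(4),'F rest',(W.T@o['force']).round(1),o['grip_width'].round(4),o['time_s'])
    print('world shift to home cm',((O+.1066*ex+.009*ez-o['ee_pos'])*100).round(2),'q',o['qpos'].round(2)); return o
E
python3 -c "
from g import *
rep()"
```

```text
Traceback (most recent call last):
  File "g.py", line 7, in rep
    print('TCP in rest mm',(W.T@(o['ee_pos']-O)*1e3).round(1),'want 106.6 0 9; rot err (world rotvec to apply)',Rn.from_matrix(W@np.diag([1,-1,-1.])@R.T).as_rotvec().round(4),'F rest',(W.T@o['force']).round(1),o['grip_width'].round(4),o['time_s'])
                                                                                                                                                                                                                  ^^^^^^^^^^^^^^^^^^^^^
AttributeError: 'float' object has no attribute 'round'
```

```bash
sed -i "s/o\['grip_width'\].round(4)/round(o['grip_width'],4)/" g.py
python3 -c "
from g import *
rep()"
```

```text
TCP in rest mm [113.   -0.2 140.1] want 106.6 0 9; rot err (world rotvec to apply) [ 0.0015  0.0009 -0.0001] F rest [-0.3 -0.1 -1.8] 0.0492 12.5
world shift to home cm [  1.02   6.92 -11.1 ] q [0.16 0.29 1.66 0.66 1.09 0.02]
```

Call:
apply_moves([
  [255, 0.09, 0.62, -0.9, 0, 0, 0],
  [255, 0.09, 0.62, -0.9, 0, 0, 0],
  [255, 0.1, 0.62, -0.9, 0, 0, 0],
  [255, 0.09, 0.62, -0.9, 0, 0, 0],
  [255, 0.1, 0.62, -0.9, 0, 0, 0],
  [255, 0.09, 0.62, -0.9, 0, 0, 0],
  [255, 0.1, 0.62, -0.9, 0, 0, 0],
  [255, 0.09, 0.62, -0.9, 0, 0, 0],
  [255, 0.09, 0.62, -0.9, 0, 0, 0],
  [255, 0.09, 0.62, -0.9, 0, 0, 0],
])

```text
time_s: 13.5
ee_pos: [0.5407, 0.3197, 0.1332]
eef_rot: [3.142, -0.611, 1.423]
force: [-0.0, -0.2, -0.9]
grip_width: 0.0492
grip_force: 35.0
```

Call:
apply_moves([
  [255, 0, 0, 0, 0, 0, 0],
  [255, 0, 0, 0, 0, 0, 0],
])

```text
time_s: 13.7
ee_pos: [0.5406, 0.3193, 0.1339]
eef_rot: [-3.141, -0.611, 1.423]
force: [-0.0, -0.2, -1.3]
grip_width: 0.0493
grip_force: 35.0
```

```bash
python3 - <<'E'
from g import *
o=rep();s=ctrl.camera("scene");w=ctrl.camera("wrist")
a=cv2.resize(s['img'][205:275,295:395],None,fx=5,fy=5,interpolation=cv2.INTER_CUBIC)
pickle.dump((o,w,s),open('w6.pkl','wb'))
b=cv2.resize(w['img'][:,110:402],(292,384))
hh=np.zeros((384,500,3),np.uint8);hh[:350]=a
cv2.imwrite('pics/w6.png',np.hstack([hh,b])[:,:,::-1])
# predicted px of home plate lower/upper corners and ledge in scene
for n,X in [('plate lower now',O+(.0064+.0)*ex+.031*ez),('rest0',O),('rest top',O+.12*ex)]:print(n,((proj(s,X)-[295,205])*5).round(0))
E
```

```text
TCP in rest mm [112.7   0.2  29.6] want 106.6 0 9; rot err (world rotvec to apply) [ 0.0003 -0.0001 -0.0005] F rest [-0.9 -0.  -0.9] 0.0493 13.7
world shift to home cm [ 0.12  0.67 -2.04] q [ 0.27  0.46  1.66  0.73  0.9  -0.02]
plate lower now [135.  91.]
rest0 [145. 125.]
rest top [277. 131.]
```

View pics/w6.png

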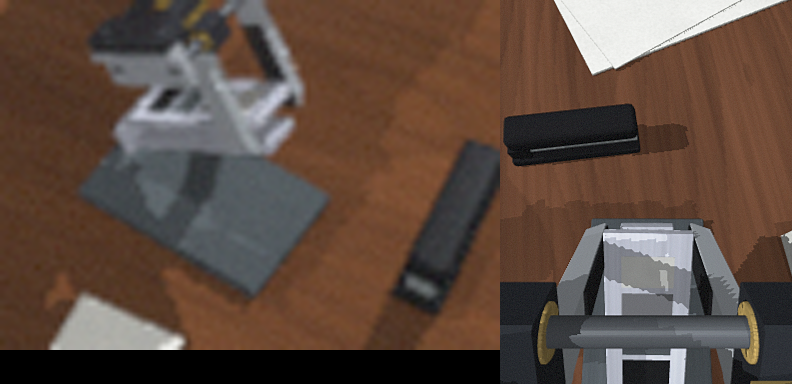

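The scene view shows the plate parallel above the bar and the stapler clear. The wrist view shows the bar's top end centred beyond the plate's end at about (645,228). I continue down along the normal.

Call:
apply_moves([
  [255, 0.04, 0.25, -0.36, 0, 0, 0],
  [255, 0.04, 0.25, -0.36, 0, 0, 0],
  [255, 0.04, 0.25, -0.36, 0, 0, 0],
  [255, 0.03, 0.2, -0.29, 0, 0, 0],
  [255, 0.01, 0.06, -0.08, 0, 0, 0],
  [255, 0, 0, 0, 0, 0, 0],
  [255, 0, 0, 0, 0, 0, 0],
  [255, 0, 0, 0, 0, 0, 0],
])

```text
time_s: 14.6
ee_pos: [0.5423, 0.3292, 0.1196]
eef_rot: [3.141, -0.611, 1.423]
force: [-0.6, 0.5, -1.2]
grip_width: 0.0495
grip_force: 35.0
```

```bash
python3 -c "
from g import *
rep()"
```

```text
TCP in rest mm [112.8   0.   12.1] want 106.6 0 9; rot err (world rotvec to apply) [ 0.0001  0.0002 -0.0002] F rest [-0.4  0.6 -1.2] 0.0495 14.6
world shift to home cm [-0.05 -0.33 -0.61] q [ 0.28  0.49  1.65  0.75  0.87 -0.03]
```

Call:
apply_moves([
  [255, 0.01, 0.06, -0.08, 0, 0, 0],
  [255, 0.01, 0.06, -0.08, 0, 0, 0],
  [255, 0, 0, 0, 0, 0, 0],
  [255, 0, 0, 0, 0, 0, 0],
])

```text
time_s: 15.0
ee_pos: [0.5425, 0.3304, 0.118]
eef_rot: [3.141, -0.611, 1.423]
force: [-1.5, -3.5, 2.8]
grip_width: 0.0497
grip_force: 35.0
```

Call:
apply_moves([
  [255, 0.01, 0.06, -0.08, 0, 0, 0],
  [255, 0, 0, 0, 0, 0, 0],
  [255, 0, 0, 0, 0, 0, 0],
])

```text
time_s: 15.3
ee_pos: [0.5426, 0.3305, 0.118]
eef_rot: [3.141, -0.611, 1.423]
force: [-9.6, -13.8, 13.5]
grip_width: 0.0497
grip_force: 35.0
```

```bash
python3 -c "
from g import *
rep()"
```

```text
TCP in rest mm [112.9  -0.   10. ] want 106.6 0 9; rot err (world rotvec to apply) [ 0.0002  0.0003 -0.0007] F rest [-4.6  7.4 19.7] 0.0497 15.3
world shift to home cm [-0.07 -0.46 -0.44] q [ 0.29  0.49  1.65  0.75  0.87 -0.03]
```

Call:
apply_moves([
  [255, -0.01, -0.06, 0.08, 0, 0, 0],
  [255, -0.03, -0.16, -0.11, 0, 0, 0],
  [255, -0.02, -0.16, -0.12, 0, 0, 0],
  [255, 0, 0, 0, 0, 0, 0],
  [255, 0, 0, 0, 0, 0, 0],
])

```text
time_s: 15.8
ee_pos: [0.5422, 0.3273, 0.1158]
eef_rot: [3.141, -0.611, 1.423]
force: [-0.7, -2.8, 5.5]
grip_width: 0.0492
grip_force: 35.0
```

```bash
python3 -c "
from g import *
o=rep();print(W.T@o['moment'])"
```

```text
TCP in rest mm [109.   -0.2  10.1] want 106.6 0 9; rot err (world rotvec to apply) [-0.      0.0007 -0.0001] F rest [0.8 0.2 6.1] 0.0492 15.8
world shift to home cm [-0.04 -0.13 -0.23] q [ 0.28  0.49  1.66  0.75  0.87 -0.04]
[-0.11282965  0.05949888  0.08124859]
```

Light contact on the bar, with no lateral force now. I slide down in 1 mm steps until the ledge resists.

Call:
apply_moves([
  [255, -0.01, -0.08, -0.06, 0, 0, 0],
  [255, -0.01, -0.08, -0.06, 0, 0, 0],
  [255, 0, 0, 0, 0, 0, 0],
  [255, 0, 0, 0, 0, 0, 0],
])

```text
time_s: 16.2
ee_pos: [0.542, 0.3258, 0.1148]
eef_rot: [3.141, -0.611, 1.423]
force: [0.9, -1.0, 6.3]
grip_width: 0.0491
grip_force: 35.0
```

```bash
python3 -c "
from g import *
o=rep();print(W.T@o['moment'])"
```

```text
TCP in rest mm [107.2  -0.2  10.1] want 106.6 0 9; rot err (world rotvec to apply) [-0.0003  0.0009 -0.0002] F rest [ 2.9 -1.1  5.6] 0.0491 16.2
world shift to home cm [-0.02  0.01 -0.13] q [ 0.28  0.49  1.66  0.76  0.87 -0.04]
[-0.05032876 -0.16653088  0.00842765]
```

Call:
apply_moves([
  [255, -0.01, -0.08, -0.06, 0, 0, 0],
  [255, 0, 0, 0, 0, 0, 0],
  [255, 0, 0, 0, 0, 0, 0],
])

```text
time_s: 16.5
ee_pos: [0.542, 0.3251, 0.1143]
eef_rot: [3.141, -0.611, 1.423]
force: [-0.1, -0.5, 6.7]
grip_width: 0.0498
grip_force: 35.0
```

Call:
apply_moves([
  [255, -0.01, -0.08, -0.06, 0, 0, 0],
  [255, 0, 0, 0, 0, 0, 0],
  [255, 0, 0, 0, 0, 0, 0],
])

```text
time_s: 16.8
ee_pos: [0.5419, 0.3248, 0.1141]
eef_rot: [3.14, -0.612, 1.424]
force: [1.0, 2.9, 7.3]
grip_width: 0.0494
grip_force: 35.0
```

```bash
python3 -c "
from g import *
o=rep();print(W.T@o['moment'])"
```

```text
TCP in rest mm [106.   -0.3  10.1] want 106.6 0 9; rot err (world rotvec to apply) [-0.0012  0.0013 -0.0003] F rest [ 6.7 -0.6  4.3] 0.0494 16.8
world shift to home cm [-0.01  0.12 -0.06] q [ 0.28  0.49  1.66  0.76  0.87 -0.05]
[-0.0655679  -0.98706983  0.04559805]
```

The ledge now pushes back, so the plate is home. I release, then check before retreating.

Call:
apply_moves([
  [170, 0, 0, 0, 0, 0, 0],
  [120, 0, 0, 0, 0, 0, 0],
  [60, 0, 0, 0, 0, 0, 0],
  [20, 0, 0, 0, 0, 0, 0],
  [20, 0, 0, 0, 0, 0, 0],
  [20, 0, 0, 0, 0, 0, 0],
  [20, 0, 0, 0, 0, 0, 0],
])

```text
time_s: 17.5
ee_pos: [0.5415, 0.324, 0.1129]
eef_rot: [-3.141, -0.61, 1.423]
force: [-0.2, -0.3, 0.1]
grip_width: 0.0852
grip_force: 0.0
```

Call:
apply_moves([
  [20, -0.05, -0.28, 0.41, 0, 0, 0],
  [20, -0.08, -0.57, 0.82, 0, 0, 0],
  [20, -0.17, -1.13, 1.64, 0, 0, 0],
  [20, -0.17, -1.13, 1.64, 0, 0, 0],
  [20, -0.17, -1.13, 1.64, 0, 0, 0],
  [20, -0.17, -1.13, 1.64, 0, 0, 0],
  [20, -0.17, -1.13, 1.64, 0, 0, 0],
  [20, -0.17, -1.13, 1.64, 0, 0, 0],
  [20, 0, 0, 0, 0, 0, 0],
  [20, 0, 0, 0, 0, 0, 0],
])

```text
time_s: 18.5
ee_pos: [0.5301, 0.2476, 0.224]
eef_rot: [3.141, -0.611, 1.423]
force: [-0.3, 0.3, -0.4]
grip_width: 0.0869
grip_force: 0.0
```

```bash
python3 - <<'E'
from g import *
o=rep();w=ctrl.camera("wrist");P=wpose(o,w)
im=w['img'].copy()
for x in(.0,.12):
    for y in(-.025,.025):
        p=proj(w,O+x*ex+y*ey+.006*ez,P);print(x,y,p.round(1))
        im=cv2.circle(im,tuple(int(round(v)) for v in p),2,(255,0,0),-1)
cv2.imwrite('pics/w7.png',cv2.resize(im,(768,576))[:,:,::-1])
E
```

```text
TCP in rest mm [1.051e+02 1.000e-01 1.449e+02] want 106.6 0 9; rot err (world rotvec to apply) [0.0002 0.0007 0.0003] F rest [-0.1  0.3 -0.5] 0.0869 18.5
world shift to home cm [  1.18   7.83 -11.05] q [0.14 0.28 1.67 0.67 1.1  0.  ]
0.0 -0.025 [280.4 282.7]
0.0 0.025 [233.6 282.7]
0.12 -0.025 [283. 173.]
0.12 0.025 [230.9 173. ]
```

View pics/w7.png

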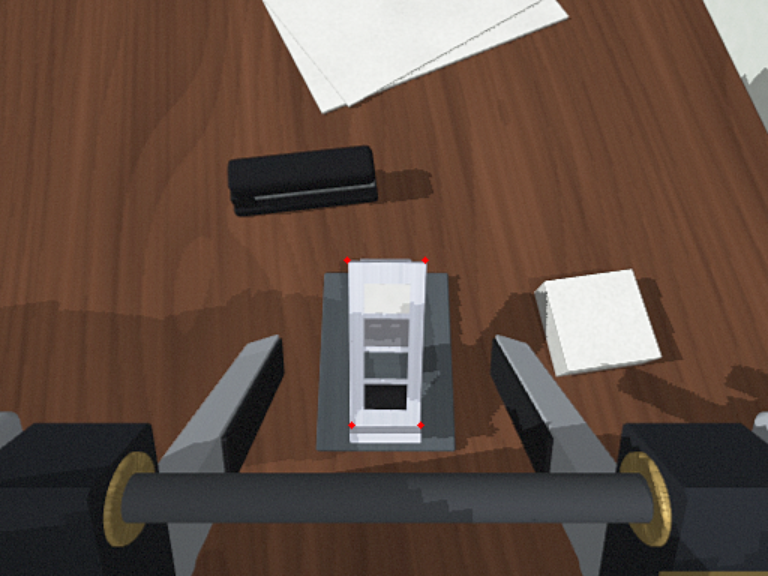

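The plate lies straight and flat on the bar, its four corners on the predicted points (348,260), (425,260), (352,425), (420,425). Its lower end is at the ledge, the gripper is clear, and the stapler and notes haven't moved. Handing in.

```bash
python3 -c "
from station import ctrl
print(ctrl.hand_in())"
```

```text
the job is handed in; nothing more can be done
None
```

The calibration plate is released and lies flat and straight on the easel's back bar, its lower end on the foot ledge; I handed the job in after about 19 s of the 53 s, and no verdict came back.

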